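Put the lids back on the rub bowls

TASK

The rub bowls are washed and ready to put by: put each of the four steel lids back on the white bowl it fits (small, medium and large round, and the oblong one), seated all round on the rim and right side up, setting each down gently so the ceramic does not chip. Leave the bowls standing where they are, and do not shift or knock over the salt shaker and the green spray-bottle cap that stand among them.

Things in the scene. Friction and masses are not known exactly. Their poses are not given: they have to be found in the camera images.
- lid_small_c (a point): small round stainless lid, 60 mm across, 34 mm tall, right side up on the shelf: locating ring below (5 mm deep, 31 tapering to 25 mm across), a 4 mm disc (top 9 mm above its foot), and in the middle a round black knob 22 mm across filling heights 14 to 34 mm. Point: on the axis, 17 mm above the foot; z up.
- lid_medium_c (a point): medium round stainless lid, 82 mm across, 34 mm tall, right side up on the shelf: locating ring below (5 mm deep, 53 tapering to 47 mm across), a 4 mm disc (top 9 mm above its foot), and in the middle a round black knob 22 mm across filling heights 14 to 34 mm. Point: on the axis, 17 mm above the foot; z up.
- lid_large_c (a point): large round stainless lid, 104 mm across, 34 mm tall, right side up on the shelf: locating ring below (5 mm deep, 75 tapering to 69 mm across), a 4 mm disc (top 9 mm above its foot), and in the middle a round black knob 22 mm across filling heights 14 to 34 mm. Point: on the axis, 17 mm above the foot; z up.
- lid_oblong_c (a point): oblong stainless lid, 104 x 74 mm, 34 mm tall, right side up on the shelf: locating ledge below (5 mm deep, 72 x 42 mm, 68 x 38 at the foot), a 4 mm plate (top 9 mm above the foot), in the middle a black bar handle 46 mm long, 18 mm wide, filling heights 14 to 34 mm. Point: mid-lid, 17 mm above the foot; x along lid and bar, z up.
- bowl_small: small round white ceramic bowl, empty, loose, upright on the shelf: 56 mm across, 36 mm high, flat rim 7 mm wide, mouth 42 mm. Origin: centre of its underside; z up. Its lid's disc rests on the rim, the ring in the mouth with about 5 mm of play each way; that lid's point is then 48 mm above this origin.
- bowl_medium: medium round white ceramic bowl, empty, loose, upright on the shelf: 78 mm across, 40 mm high, flat rim 7 mm wide, mouth 64 mm. Origin: centre of its underside; z up. Its lid's disc rests on the rim, the ring in the mouth with about 5 mm of play each way; that lid's point is then 52 mm above this origin.
- bowl_large: large round white ceramic bowl, empty, loose, upright on the shelf: 100 mm across, 44 mm high, flat rim 7 mm wide, mouth 86 mm. Origin: centre of its underside; z up. Its lid's disc rests on the rim, the ring in the mouth with about 5 mm of play each way; that lid's point is then 56 mm above this origin.
- bowl_oblong: oblong white ceramic bowl, empty, loose, upright on the shelf: 100 x 70 mm, 40 mm high, flat rim 7 mm wide, mouth 86 x 56 mm. Origin: centre of its underside; x along its length, z up. Its lid's plate rests on the rim, the ledge in the mouth with about 7 mm of play each way, either way round; that lid's point is then 52 mm above this origin.
- spray_cap: bystander: the green plastic cap of a spray bottle, 30 mm across and 36 mm high with its nib, standing loose among the bowls and lids. Origin at the centre of its underside.
- shaker: bystander: a small glass salt shaker with a steel top, 41 mm across and 61 mm high, standing loose among the bowls and lids. Origin at the centre of its underside.

How it is judged (in metres and radians):
At the end, for the whole second after the job is handed in: Each lid sits on its own bowl: seated to 3 mm in height, level to 4 degrees, centred to 9 mm, the oblong one in line lengthwise to 14 degrees (either way round); the bowls upright, within 30 mm of where they stood; all released and at rest (horizontal distance between lid_small_c and bowl_small below 0.009 m and z of lid_small_c in the frame of bowl_small between 0.045 and 0.051 m and angle between each of lid_small_c, bowl_small, lid_medium_c, bowl_medium, lid_large_c, bowl_large, lid_oblong_c, bowl_oblong's own z axis and vertical below 0.07 rad and distance of each of bowl_small, bowl_medium, bowl_large, bowl_oblong from where it was at the start of the episode below 0.03 m and horizontal distance between lid_medium_c and bowl_medium below 0.009 m and z of lid_medium_c in the frame of bowl_medium between 0.049 and 0.055 m and horizontal distance between lid_large_c and bowl_large below 0.009 m and z of lid_large_c in the frame of bowl_large between 0.053 and 0.059 m and horizontal distance between lid_oblong_c and bowl_oblong below 0.009 m and z of lid_oblong_c in the frame of bowl_oblong between 0.049 and 0.055 m and angle between the x axis of lid_oblong_c and the x axis of bowl_oblong, either way round below 0.25 rad); the robot touches nothing.
It fails at once if the salt shaker is shifted by more than 25 mm or tipped over (distance of shaker from where it was at the start of the episode above 0.025 m or angle between shaker's own z axis and vertical above 0.5 rad).
It fails at once if the spray-bottle cap is shifted by more than 25 mm or tipped over (distance of spray_cap from where it was at the start of the episode above 0.025 m or angle between spray_cap's own z axis and vertical above 0.5 rad).
It fails at once if a lid is dropped: it comes down the last 30 mm onto its bowl faster than 0.6 m/s (a fall of about 20 mm) ((horizontal distance between lid_small_c and bowl_small below 0.02 m and z of lid_small_c in the frame of bowl_small below 0.078 m and linear speed of lid_small above 0.6 m/s) or (horizontal distance between lid_medium_c and bowl_medium below 0.02 m and z of lid_medium_c in the frame of bowl_medium below 0.082 m and linear speed of lid_medium above 0.6 m/s) or (horizontal distance between lid_large_c and bowl_large below 0.02 m and z of lid_large_c in the frame of bowl_large below 0.086 m and linear speed of lid_large above 0.6 m/s) or (horizontal distance between lid_oblong_c and bowl_oblong below 0.02 m and z of lid_oblong_c in the frame of bowl_oblong below 0.082 m and linear speed of lid_oblong above 0.6 m/s)).
It also fails if it takes over 109 s, if anything falls off the work surface, if the arm or the gripper's body presses on something with over 40 N, if the wrist force passes 120 N, or if a joint passes its speed limit or range.

ROBOT

A 6-joint arm with a two-finger parallel gripper is mounted at the origin on the work surface. World frame = base frame: x ahead of the robot, y to its left, z up, the work surface at z = 0. Lengths are in mm, angles in degrees, forces in N, time in s.
With the tool pointing down it reaches from about 300 to 850 mm from the base axis. Payload 4.2 kg.
Tool frame: the origin (TCP) lies at the centre of the arm's flange, where the gripper is bolted on; the fingertips stand 191 mm ahead of it and the grasp point (between the pads) lies 172 mm ahead of it; y points along the fingers, x is the direction in which the jaws open and shut, and the axes are right-handed (so a half turn about y gives the same grasp; the last joint's range is limited). The gripper opens to 91 mm and grips with 3 to 60 N. Pads are 32 mm wide; open, the fingers measure 118 mm over their backs; the gripper's body (76 mm by 178 mm) begins 60 mm behind the grasp point.
Start: joints at [67.208, 18.312, 89.639, -0, 72.044, -1.146], TCP at [212.101, 534.449, 404.776] pointing down, gripper open.
Joint ranges: [-177.97, 177.97], [-48.28, 115.42], [12.27, 149.76], [-77.06, 257.06], [2.81, 150.46], [-146.56, 146.56]. Speed limits (degrees/s): [147.25, 147.25, 180, 180, 180, 180].

INTERFACE

Orientations are given as [roll, pitch, yaw] about the fixed x, y, z axes, in that order (R = Rz(yaw) Ry(pitch) Rx(roll)).
In Python, from workcell import env gives the robot as it stands.
- The arm moves only by the tool carry_out, never from a script. Its argument "increments" is a list of rows, each a list of 3 entries, a list of its own where there are three numbers: the turn, a rotation vector about the tool's x, y, z in rad, then the shift along the tool's x, y, z in mm, then the closure, from 0 (fully open) to 1 (shut). In form: [[[wx, wy, wz], [dx, dy, dz], claw], ...]. A call has 1 to 10 rows; each row is the pose to reach, as a shift and turn from the pose commanded when the call began, along the tool's axes at that moment; what a row does not reach only later rows make up. A row lasts 1/12 s, in which the tool goes at most 41.7 mm and 7.16 degrees, less where a joint would pass 70% of its speed; a pose out of reach is approached as far as the arm can. A call with a gripper value outside its range is refused whole. The fingers move at their own pace and stop on an object; "force" is the grip in N (left out, the last holds). Time passes only in rows, so rows that repeat a pose let the fingers close. It gives the time, the measured TCP pose, the force and the opening at its end, in the units of the state.
- env.state(): the state, without advancing time (a new reading comes with each control period).
- env.grab_frame(name): name is "scene" or "side" or "wrist"; returns a dict with "frame" (384x512x3 uint8, blue, green, red), "z_map" (384x512 float32, mm along the optical axis (not along the pixel's ray), 0 where there is no reading), "camera_matrix" (3x3 intrinsics, pixels), "rvec" (rotation vector, rad) and "tvec" (3), from world to camera coordinates, as OpenCV has them; the wrist camera has in their place "hand_eye" (4x4, takes a point from camera to tool coordinates, whose origin is the TCP and whose axes are the tool frame's). Camera axes: x right, y down, z forward; pixel columns grow to the right and rows downward; lengths in mm; the calibration is good to about 2 mm. A picture is of the moment at which its call begins: read the wrist's pose just before it.
- env.job_done(): hands the job in, once; it reports no verdict.
The state is a dict: "time_s": time; "qpos": joint angles; "qvel": joint speeds; "effort": joint torques, N m; "ee_pos": TCP position; "ee_rot": TCP orientation; "force": force on the tool from outside, world axes, zero at the start; "torque": the same for the moment, N m; "gripper_width": finger opening in mm.
Only numpy, scipy, OpenCV 4.12 (cv2) and the standard library are available. Lean on these libraries where they do the work, as an engineer would, in place of code of your own. Each camera call takes 0.05 s, during which the arm holds its last target. There are 200 camera calls.

## Working session

There is one attempt and no reset: what is moved stays moved. The work goes in short steps, Python scripts to look and compute and a tool call to move; the robot and the scene stay as the last step left them, time stands still between calls to the robot, and variables do not carry over. Pictures are saved under pics/ and viewed, about 12 in all and at most 16, crops included, and the job is handed in when it is done.

Besides the shell and the picture viewer there is one more tool, called after "Request:" by a JSON object that holds its "method" and its "body", one argument or row to a line. carry_out: Moves the arm, as the interface text tells. Its arguments: {"type":"object","properties":{"increments":{"type":"array","items":{"type":"array"}},"force":{"type":"number"}},"required":["increments"]}

```bash
mkdir -p pics; ls
python3 - <<'E'
from workcell import env
import cv2,numpy as np
s=env.state();print(s['ee_pos'],s['ee_rot'],s['gripper_width'],s['time_s'])
for n in ['scene','side']:
    f=env.grab_frame(n);np.savez(n+'.npz',**f);cv2.imwrite(f'pics/{n}0.png',cv2.resize(f['frame'],None,fx=1.5,fy=1.5))
    print(n,f['rvec'],f['tvec'],f['camera_matrix'])
E
```

```text
pics
[212.01273962 534.29251109 403.89722544] [-89.99843305   0.10419025  68.35556545] 91.3375807814228 0.0
scene [ 1.09914721  2.59198965 -0.76584169] [ 396.89371179 -306.81115674 1192.70813396] [[428.85510778   0.         254.03579298]
 [  0.         428.85510778 190.38726778]
 [  0.           0.           1.        ]]
side [ 0.68925241 -2.6762236   1.06702558] [469.52586517 226.12957801 643.83148807] [[349.35844792   0.         254.91105741]
 [  0.         349.35844792 194.11571246]
 [  0.           0.           1.        ]]
```

View pics/scene0.png

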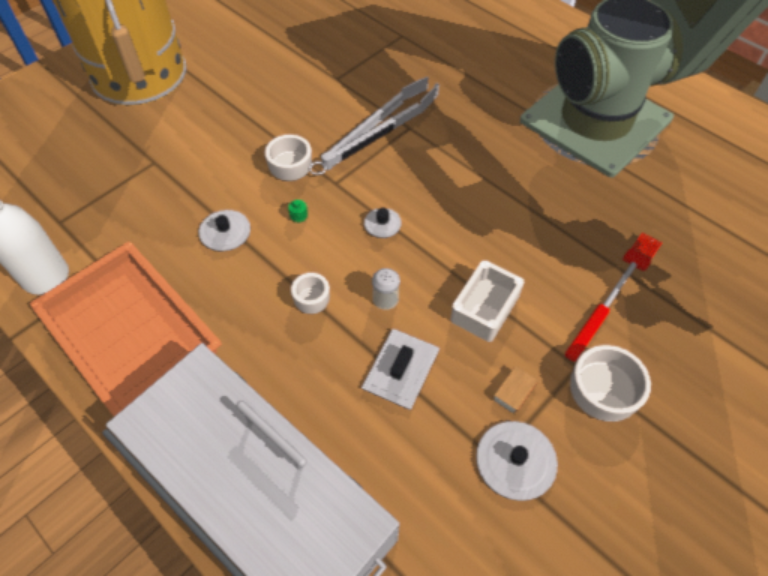

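View pics/side0.png

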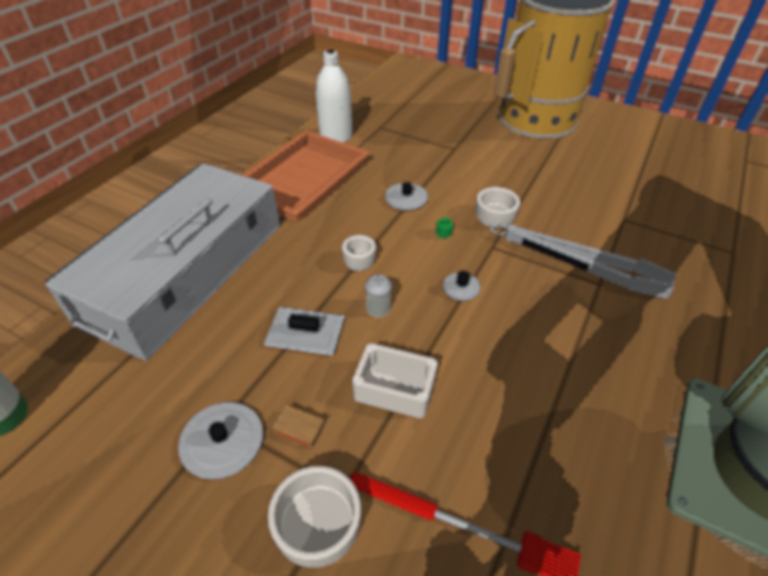

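```bash
cat > h.py <<'E'
import numpy as np,cv2
def cloud(f):
    K=np.array(f['camera_matrix']);R=cv2.Rodrigues(np.array(f['rvec'],float))[0];t=np.array(f['tvec'],float).ravel()
    z=f['z_map'];v,u=np.indices(z.shape)
    P=np.dstack([(u-K[0,2])/K[0,0]*z,(v-K[1,2])/K[1,1]*z,z])
    W=(P-t)@R; W[z==0]=np.nan
    return W
C={'bs':(310,293),'bm':(289,157),'bl':(610,382),'bo':(487,300),'ls':(382,222),'lm':(224,230),'ll':(517,460),'lo':(401,368),'cap':(298,210),'sh':(385,288)}
H={'bs':36,'bm':40,'bl':44,'bo':40,'ls':34,'lm':34,'ll':34,'lo':34,'cap':36,'sh':61}
E
python3 - <<'E'
from h import *
from scipy.optimize import least_squares
Ws={n:cloud(np.load(n+'.npz')) for n in('scene','side')}
fs={n:np.load(n+'.npz') for n in Ws}
for k,(u,v) in C.items():
    c=Ws['scene'][int(v/1.5),int(u/1.5)][:2]; out=[]
    for n,W in Ws.items():
        w=W.reshape(-1,3);bgr=fs[n]['frame'].reshape(-1,3).astype(int)
        near=np.hypot(*(w[:,:2]-c).T)<(80 if k in('bl','ll','lo','bo') else 50)
        zf=w[near&(w[:,2]<60),2]
        if k[0]=='b': m=near&(abs(w[:,2]-H[k])<4)
        elif k[0]=='l': m=near&(w[:,2]>18)&(w[:,2]<45)&(bgr.max(1)<70)
        else: m=near&(w[:,2]>H[k]-12)&(w[:,2]<H[k]+6)
        p=w[m]
        (x,y),(a,b),th=cv2.minAreaRect(p[:,:2].astype(np.float32))
        (cx,cy),r=cv2.minEnclosingCircle(p[:,:2].astype(np.float32))
        out.append((n,len(p),np.round([cx,cy,r,x,y,a,b,th],1).tolist(),round(np.percentile(p[:,2],95),1)))
    print(k,np.round(c));[print('   ',*o) for o in out]
E
```

```text
bs [627. -98.]
    scene 212 [631.4, -87.2, 28.9, 631.2, -86.8, 54.9, 53.2, 47.8] 38.1
    side 142 [630.1, -86.7, 28.8, 630.0, -85.4, 53.9, 53.9, 66.2] 37.3
bm [ 462. -333.]
    scene 157 [470.1, -318.3, 39.0, 467.8, -320.4, 68.8, 76.8, 47.9] 42.0
    side 119 [467.6, -317.9, 39.1, 466.6, -320.5, 62.6, 76.3, 61.0] 41.3
bl [435. 311.]
    scene 524 [449.7, 313.6, 50.7, 450.2, 313.6, 98.6, 99.1, 54.7] 46.0
    side 833 [448.6, 314.4, 50.1, 448.5, 314.5, 98.7, 99.0, 9.9] 45.4
bo [450. 103.]
    scene 477 [457.5, 108.3, 58.6, 457.4, 108.8, 103.4, 70.1, 12.0] 42.4
    side 587 [457.1, 110.6, 57.6, 457.5, 110.1, 100.3, 72.0, 12.1] 41.4
ls [ 461. -107.]
    scene 66 [454.1, -110.1, 10.6, 454.9, -110.8, 19.1, 17.0, 42.7] 36.3
    side 67 [450.8, -109.0, 10.0, 449.4, -108.6, 18.7, 16.7, 87.8] 34.9
lm [ 647. -275.]
    scene 69 [642.0, -283.5, 10.9, 642.5, -283.1, 18.6, 19.2, 40.0] 35.3
    side 47 [639.1, -281.4, 11.0, 638.3, -281.0, 20.7, 16.0, 86.0] 35.0
ll [623. 287.]
    scene 104 [615.3, 286.1, 10.3, 615.8, 286.1, 19.5, 17.6, 68.1] 35.9
    side 121 [611.3, 287.8, 10.3, 611.0, 288.2, 18.4, 18.9, 23.8] 35.0
lo [633.  97.]
    scene 174 [623.4, 88.1, 22.2, 623.4, 88.8, 44.1, 17.5, 18.1] 36.3
    side 190 [619.7, 89.1, 21.8, 619.0, 89.7, 42.0, 20.0, 19.8] 34.9
cap [ 541. -218.]
    scene 87 [535.4, -224.5, 15.7, 534.8, -224.4, 28.6, 26.6, 10.3] 36.6
    side 61 [533.9, -222.5, 14.8, 532.5, -222.3, 26.6, 24.6, 25.2] 36.0
sh [565.  -0.]
    scene 234 [551.7, -10.2, 20.4, 552.7, -9.2, 37.0, 40.0, 37.4] 61.9
    side 196 [548.9, -8.1, 20.6, 547.3, -6.8, 38.6, 34.2, 53.0] 61.1
```

```bash
cat >> h.py <<'E'
from scipy.spatial.transform import Rotation as Ro
def go(env,*targets):
    s=env.state();R=Ro.from_euler('xyz',s['ee_rot'],degrees=True)
    print('t %.2f'%s['time_s'],np.round(s['ee_pos'],1),np.round(s['ee_rot'],2),'w %.1f'%s['gripper_width'],'F',np.round(s['force'],1),'q',np.round(s['qpos']))
    for t in targets: # x,y,z[,yaw of tool x]
        d=R.inv().apply(np.array(t[:3])-s['ee_pos'])
        w=np.zeros(3)
        if len(t)>3: w=(R.inv()*Ro.from_euler('xyz',[-90,0,t[3]],degrees=True)).as_rotvec()
        print(t,'shift',np.round(d,1),'turn',np.round(w,4))
E
python3 - <<'E'
from h import *
from workcell import env
go(env,(613,287,310,68.36),(613,287,203))
for n in('scene','side'):
    w=cloud(np.load(n+'.npz')).reshape(-1,3)
    for k,c in dict(ll=(613,287),lo=(621,88),lm=(640,-282)).items():
        d=np.hypot(*(w[:,:2]-c).T); m=(w[:,2]>60)&(d<160)
        print(n,k,m.sum(), np.round(w[m][np.argsort(d[m])[:2]],0).tolist(), w[m,2].max() if m.any() else '')
E
```

```text
t 0.10 [212.  534.3 404. ] [-90.     0.09  68.35] w 90.7 F [-0.6  0.4 -0.9] q [67. 18. 90.  0. 72. -1.]
(613, 287, 310, 68.36) shift [ -81.8   94.1 -463.9] turn [-0.     -0.0001 -0.0015]
(613, 287, 203) shift [ -81.7  201.1 -463.9] turn [0. 0. 0.]
scene ll 0 [] 
scene lo 68 [[556.0, 3.0, 61.0], [553.0, 3.0, 61.0]] 63.28357158857819
scene lm 0 [] 
side ll 0 [] 
side lo 44 [[558.0, 1.0, 60.0], [561.0, -4.0, 60.0]] 62.98192830971471
side lm 0 []
```

Request:
{"method": "carry_out", "body": {
  "increments": [
    [[0, 0, 0], [-8, 9, -35], 0],
    [[0, 0, 0], [-16, 18, -72], 0],
    [[0, 0, 0], [-22, 26, -110], 0],
    [[0, 0, 0], [-30, 34, -148], 0],
    [[0, 0, 0], [-36, 42, -186], 0],
    [[0, 0, 0], [-43, 50, -224], 0],
    [[0, 0, 0], [-50, 58, -262], 0],
    [[0, 0, 0], [-57, 66, -300], 0],
    [[0, 0, 0], [-64, 74, -338], 0],
    [[0, 0, 0], [-70, 80, -372], 0]
  ],
  "force": 30
}}

```text
time_s: 0.93
ee_pos: [533.6, 330.4, 323.6]
ee_rot: [-90.0, 0.1, 68.3]
force: [-0.6, 0.8, 0.0]
gripper_width: 90.9
```

Request:
{"method": "carry_out", "body": {
  "increments": [
    [[0, 0, 0], [-3, 4, -30], 0],
    [[0, 0, 0], [-6, 8, -55], 0],
    [[0, 0, 0], [-9, 11, -78], 0],
    [[0, 0, 0], [-12, 14, -92], 0],
    [[0, 0, 0], [-12, 14, -92], 0],
    [[0, 0, 0], [-12, 14, -92], 0]
  ]
}}

```text
time_s: 1.43
ee_pos: [613.0, 286.9, 310.0]
ee_rot: [-89.9, 0.0, 68.3]
force: [0.0, -0.4, 0.2]
gripper_width: 91.5
```

```bash
cat >> h.py <<'E'
def wrist(env,name=None):
    s=env.state();f=env.grab_frame('wrist');K=np.array(f['camera_matrix']);z=f['z_map'];v,u=np.indices(z.shape)
    P=np.dstack([(u-K[0,2])/K[0,0]*z,(v-K[1,2])/K[1,1]*z,z]);T=np.array(f['hand_eye'])
    R=Ro.from_euler('xyz',s['ee_rot'],degrees=True).as_matrix()
    W=(P@T[:3,:3].T+T[:3,3])@R.T+s['ee_pos'];W[z==0]=np.nan
    if name: cv2.imwrite(name,f['frame'])
    return W,f['frame']
def knob(W,fr,c,z0=20,z1=42):
    m=(np.hypot(W[...,0]-c[0],W[...,1]-c[1])<40)&(W[...,2]>z0)&(W[...,2]<z1)&(fr.max(2)<80)
    p=W[m]
    if len(p)<5: return None
    (x,y),(a,b),th=cv2.minAreaRect(p[:,:2].astype(np.float32)); q=cv2.minEnclosingCircle(p[:,:2].astype(np.float32))
    return len(p),np.round([x,y,a,b,th,*q[0],q[1],np.percentile(p[:,2],95)],1)
E
python3 - <<'E'
from h import *
from workcell import env
W,fr=wrist(env,'pics/w1.png')
print(knob(W,fr,(613,287)))
go(env,(613,287,310),(613,287,203))
E
```

```text
(410, array([613.6, 287.9,  18.5,  19.6,  67.8, 613.7, 287.9,  10.3,  34.2]))
t 1.48 [612.4 287.4 310.5] [-8.991e+01  2.000e-02  6.836e+01] w 91.2 F [-0.4  0.4  0.2] q [ 24.  31.  83.   0.  66. -44.]
(613, 287, 310) shift [-0.2  0.5 -0.7] turn [0. 0. 0.]
(613, 287, 203) shift [ -0.2 107.5  -0.9] turn [0. 0. 0.]
```

View pics/w1.png

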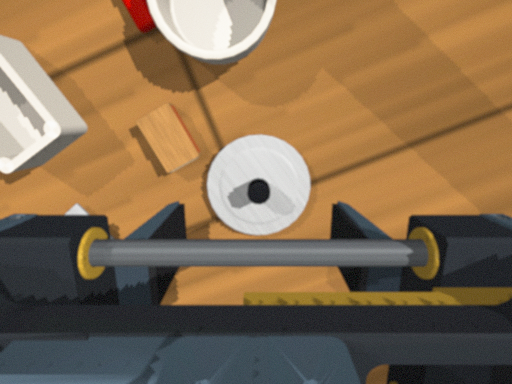

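Request:
{"method": "carry_out", "body": {
  "increments": [
    [[0, 0, 0], [0.5, 30, -1], 0.2],
    [[0, 0, 0], [0.5, 60, -1], 0.2],
    [[0, 0, 0], [0.5, 85, -1], 0.3],
    [[0, 0, 0], [0.5, 100, -1], 0.3],
    [[0, 0, 0], [0.5, 106, -1], 0.3],
    [[0, 0, 0], [0.5, 107, -1], 0.3],
    [[0, 0, 0], [0.5, 107, -1], 1],
    [[0, 0, 0], [0.5, 107, -1], 1],
    [[0, 0, 0], [0.5, 107, -1], 1],
    [[0, 0, 0], [0.5, 107, -1], 1]
  ],
  "force": 30
}}

```text
time_s: 2.32
ee_pos: [614.5, 287.4, 205.2]
ee_rot: [-90.1, -0.1, 68.4]
force: [0.1, -1.0, 0.1]
gripper_width: 39.9
```

Request:
{"method": "carry_out", "body": {
  "increments": [
    [[0, 0, 0], [0, 0, 0], 1],
    [[0, 0, 0], [0, 0, 0], 1],
    [[0, 0, 0], [0, 0, 0], 1],
    [[0, 0, 0], [0, 0, 0], 1]
  ]
}}

```text
time_s: 2.65
ee_pos: [614.3, 287.1, 204.1]
ee_rot: [-90.0, -0.0, 68.3]
force: [-0.8, -0.5, 1.4]
gripper_width: 21.2
```

Request:
{"method": "carry_out", "body": {
  "increments": [
    [[0, 0, 0], [0, -12, 0], 1],
    [[0, 0, 0], [0, -35, 0], 1],
    [[0, 0, 0], [0, -62, 0], 1],
    [[0, 0, 0], [-3, -85, 15], 1],
    [[0, 0, 0], [-9, -90, 40], 1],
    [[0, 0, 0], [-16, -90, 72], 1],
    [[0, 0, 0], [-23, -90, 104], 1],
    [[0, 0, 0], [-30, -90, 136], 1],
    [[0, 0, 0], [-35, -90, 155], 1],
    [[0, 0, 0], [-36, -90, 162], 1]
  ]
}}

```text
time_s: 3.48
ee_pos: [447.4, 313.4, 294.4]
ee_rot: [-89.9, 0.1, 68.4]
force: [-0.1, -0.3, -1.3]
gripper_width: 21.0
```

Request:
{"method": "carry_out", "body": {
  "increments": [
    [[0, 0, 0], [0, 0, 0], 1],
    [[0, 0, 0], [0, 0, 0], 1],
    [[0, 0, 0], [0, 0, 0], 1]
  ]
}}

```text
time_s: 3.73
ee_pos: [451.7, 313.6, 294.1]
ee_rot: [-90.1, -0.1, 68.3]
force: [-0.1, 0.1, -0.7]
gripper_width: 20.4
```

Run:
```python
from h import *
from workcell import env
W,fr=wrist(env,'pics/w2.png')
go(env,(449,314,243))
```

```text
t 3.78 [451.7 313.5 293.9] [-9.005e+01 -6.000e-02  6.831e+01] w 20.5 F [-0.4 -0.  -1.8] q [ 34.  21. 102.  -0.  56. -35.]
(449, 314, 243) shift [-0.6 50.9  2.7] turn [0. 0. 0.]
```

View pics/w2.png

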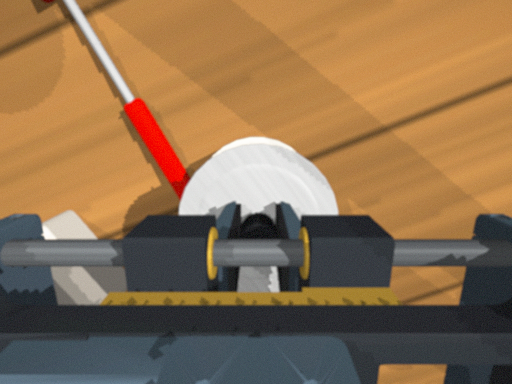

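Request:
{"method": "carry_out", "body": {
  "increments": [
    [[0, 0, 0], [-0.5, 10, 2], 1],
    [[0, 0, 0], [-0.5, 22, 2], 1],
    [[0, 0, 0], [-0.5, 32, 2], 1],
    [[0, 0, 0], [-0.5, 39, 2], 1],
    [[0, 0, 0], [-0.5, 44, 2], 1],
    [[0, 0, 0], [-0.5, 47, 2], 1],
    [[0, 0, 0], [-0.5, 49, 2], 1],
    [[0, 0, 0], [-0.5, 50, 2], 1],
    [[0, 0, 0], [-0.5, 50.5, 2], 1],
    [[0, 0, 0], [-0.5, 50.5, 2], 1]
  ]
}}

```text
time_s: 4.62
ee_pos: [448.4, 313.8, 243.7]
ee_rot: [-90.0, -0.0, 68.4]
force: [-0.3, 0.2, -0.8]
gripper_width: 20.9
```

Run:
```python
from h import *
from workcell import env
go(env,(449,314,243))
```

```text
t 4.62 [448.4 313.8 243.7] [-9.003e+01 -4.000e-02  6.836e+01] w 20.9 F [-0.3  0.2 -0.8] q [ 34.  25. 106.   0.  49. -35.]
(449, 314, 243) shift [ 0.4  0.7 -0.5] turn [0. 0. 0.]
```

Not in contact yet; ease down 1.5 mm and look at the force.

Request:
{"method": "carry_out", "body": {
  "increments": [
    [[0, 0, 0], [0, 0.7, 0], 1],
    [[0, 0, 0], [0, 1.4, 0], 1],
    [[0, 0, 0], [0, 1.4, 0], 1]
  ]
}}

```text
time_s: 4.87
ee_pos: [448.4, 313.8, 243.5]
ee_rot: [-90.0, -0.1, 68.4]
force: [-2.3, -1.7, 8.2]
gripper_width: 20.6
```

Request:
{"method": "carry_out", "body": {
  "increments": [
    [[0, 0, 0], [0, 0, 0], 0.6],
    [[0, 0, 0], [0, 0, 0], 0.5],
    [[0, 0, 0], [0, 0, 0], 0.4],
    [[0, 0, 0], [0, 0, 0], 0.4],
    [[0, 0, 0], [0, -15, 0], 0.4],
    [[0, 0, 0], [0, -45, 0], 0.4],
    [[0, 0, 0], [0, -75, 0], 0.4],
    [[0, 0, 0], [0, -90, 0], 0.4],
    [[0, 0, 0], [0, -90, 0], 0.4]
  ]
}}

```text
time_s: 5.62
ee_pos: [449.2, 314.3, 335.5]
ee_rot: [-90.3, -0.4, 68.4]
force: [0.2, 0.1, -0.1]
gripper_width: 54.5
```

Run:
```python
from h import *
from workcell import env
W,fr=wrist(env)
print(knob(W,fr,(449,314),60,85))
go(env,(621.5,88.6,320,109))
```

```text
(451, array([448.1, 315.3,  19.2,  19.7,  67.2, 448.2, 315. ,  10.3,  73.7]))
t 5.67 [448.6 314.  333.3] [-90.13  -0.19  68.36] w 54.6 F [ 0.3  0.3 -0.9] q [ 34.  19. 100.   0.  61. -35.]
(621.5, 88.6, 320, 109) shift [-145.8   13.4 -243.8] turn [ 0.0033 -0.7094  0.0024]
```

Request:
{"method": "carry_out", "body": {
  "increments": [
    [[0, -0.07, 0], [-12, 1, -20], 0.4],
    [[0, -0.15, 0], [-29, 3, -48], 0.3],
    [[0, -0.23, 0], [-46, 5, -76], 0.2],
    [[0, -0.31, 0], [-63, 6, -105], 0.1],
    [[0, -0.39, 0], [-80, 8, -134], 0],
    [[0, -0.47, 0], [-97, 9, -163], 0],
    [[0, -0.55, 0], [-114, 11, -191], 0],
    [[0, -0.63, 0], [-130, 12, -218], 0],
    [[0, -0.69, 0], [-141, 13, -236], 0],
    [[0, -0.71, 0], [-146, 13, -244], 0]
  ]
}}

```text
time_s: 6.5
ee_pos: [622.4, 85.3, 316.0]
ee_rot: [-89.8, 0.0, 109.0]
force: [0.2, 0.1, 0.5]
gripper_width: 90.8
```

Request:
{"method": "carry_out", "body": {
  "increments": [
    [[0, 0, 0], [0, 0, 0], 0],
    [[0, 0, 0], [0, 0, 0], 0],
    [[0, 0, 0], [0, 0, 0], 0]
  ]
}}

```text
time_s: 6.75
ee_pos: [620.6, 88.6, 317.6]
ee_rot: [-89.9, -0.1, 109.0]
force: [0.6, -0.4, 0.1]
gripper_width: 91.2
```

Run:
```python
from h import *
from workcell import env
W,fr=wrist(env)
print(knob(W,fr,(621,89)))
# neighbours in view: oblong bowl rim
w=W.reshape(-1,3);m=(np.hypot(w[:,0]-457,w[:,1]-110)<75)&(abs(w[:,2]-40)<3)
print(m.sum(), cv2.minAreaRect(w[m][:,:2].astype(np.float32)) if m.any() else '')
go(env,(621.5,88.6,203,109))
```

```text
(795, array([621.8,  88.3,  44. ,  16.2,  19.4, 621.6,  89. ,  22.8,  34.4]))
2194 ((476.4189453125, 112.67318725585938), (65.07404327392578, 70.47819519042969), 12.262128829956055)
t 6.80 [620.6  88.8 318. ] [-8.9900e+01 -5.0000e-02  1.0906e+02] w 91.3 F [-0.3 -0.1 -0.3] q [   7.   27.   90.    0.   64. -102.]
(621.5, 88.6, 203, 109) shift [ -0.6 115.   -1. ] turn [-0.0017  0.0011  0.0008]
```

Request:
{"method": "carry_out", "body": {
  "increments": [
    [[0, 0, 0], [-0.5, 30, -1], 0.1],
    [[0, 0, 0], [-0.5, 62, -1], 0.2],
    [[0, 0, 0], [-0.5, 90, -1], 0.3],
    [[0, 0, 0], [-0.5, 106, -1], 0.3],
    [[0, 0, 0], [-0.5, 113, -1], 0.3],
    [[0, 0, 0], [-0.5, 114, -1], 0.3],
    [[0, 0, 0], [-0.5, 114, -1], 0.5],
    [[0, 0, 0], [-0.5, 114, -1], 1],
    [[0, 0, 0], [-0.5, 114, -1], 1],
    [[0, 0, 0], [-0.5, 114, -1], 1]
  ]
}}

```text
time_s: 7.63
ee_pos: [622.7, 88.0, 206.2]
ee_rot: [-90.1, 0.0, 109.0]
force: [-1.0, 0.2, -0.2]
gripper_width: 40.0
```

Request:
{"method": "carry_out", "body": {
  "increments": [
    [[0, 0, 0], [0, 0, 0], 1],
    [[0, 0, 0], [0, 0, 0], 1],
    [[0, 0, 0], [0, 0, 0], 1],
    [[0, 0, 0], [0, 0, 0], 1],
    [[0, 0, 0], [0, 0, 0], 1]
  ]
}}

```text
time_s: 8.05
ee_pos: [622.4, 87.9, 205.1]
ee_rot: [-90.0, -0.0, 109.0]
force: [-0.9, -0.4, 2.0]
gripper_width: 18.0
```

Run:
```python
from h import *
from workcell import env
go(env,(457.3,109.8,295,102))
```

```text
t 8.05 [622.4  87.9 205.1] [-9.0010e+01 -1.0000e-02  1.0903e+02] w 18.0 F [-0.9 -0.4  2. ] q [   7.   33.   97.    0.   50. -102.]
(457.3, 109.8, 295, 102) shift [ 74.5 -89.9 148.9] turn [0.0002 0.1226 0.0002]
```

Request:
{"method": "carry_out", "body": {
  "increments": [
    [[0, 0, 0], [0, -12, 0], 1],
    [[0, 0, 0], [0, -35, 0], 1],
    [[0, 0, 0], [0, -62, 0], 1],
    [[0, 0.02, 0], [5, -85, 12], 1],
    [[0, 0.04, 0], [18, -90, 36], 1],
    [[0, 0.06, 0], [34, -90, 66], 1],
    [[0, 0.08, 0], [49, -90, 97], 1],
    [[0, 0.1, 0], [63, -90, 126], 1],
    [[0, 0.12, 0], [72, -90, 143], 1],
    [[0, 0.12, 0], [74.5, -90, 149], 1]
  ]
}}

```text
time_s: 8.88
ee_pos: [454.0, 109.8, 295.2]
ee_rot: [-89.8, -0.0, 102.2]
force: [-1.0, 0.3, -1.3]
gripper_width: 17.9
```

Request:
{"method": "carry_out", "body": {
  "increments": [
    [[0, 0, 0], [0, 0, 0], 1],
    [[0, 0, 0], [0, 0, 0], 1],
    [[0, 0, 0], [0, 0, 0], 1]
  ]
}}

```text
time_s: 9.13
ee_pos: [458.8, 109.7, 295.3]
ee_rot: [-90.1, 0.0, 102.2]
force: [0.6, -0.5, -1.1]
gripper_width: 17.6
```

Run:
```python
from h import *
from workcell import env
go(env,(457.3,109.8,240,102))
```

```text
t 9.13 [458.8 109.7 295.3] [-9.0130e+01  1.0000e-02  1.0216e+02] w 17.6 F [ 0.6 -0.5 -1.1] q [ 12.  15. 112.  -0.  53. -90.]
(457.3, 109.8, 240, 102) shift [ 0.4 55.3  1.6] turn [ 0.0023  0.0028 -0.0001]
```

Request:
{"method": "carry_out", "body": {
  "increments": [
    [[0, 0, 0], [0, 10, 1], 1],
    [[0, 0, 0], [0, 22, 1], 1],
    [[0, 0, 0], [0, 34, 1], 1],
    [[0, 0, 0], [0, 42, 1], 1],
    [[0, 0, 0], [0, 48, 1], 1],
    [[0, 0, 0], [0, 51, 1], 1],
    [[0, 0, 0], [0, 53, 1], 1],
    [[0, 0, 0], [0, 54, 1], 1],
    [[0, 0, 0], [0, 55, 1], 1],
    [[0, 0, 0], [0, 55, 1], 1]
  ]
}}

```text
time_s: 9.97
ee_pos: [456.5, 109.6, 240.2]
ee_rot: [-90.1, -0.0, 102.2]
force: [-0.2, -0.5, -1.0]
gripper_width: 17.7
```

Request:
{"method": "carry_out", "body": {
  "increments": [
    [[0, 0, 0], [0, 0.5, 0], 1],
    [[0, 0, 0], [0, 0.5, 0], 1]
  ]
}}

```text
time_s: 10.13
ee_pos: [456.4, 109.6, 240.0]
ee_rot: [-90.1, -0.0, 102.2]
force: [-0.3, -0.4, 4.3]
gripper_width: 17.4
```

Contact; release and lift.

Request:
{"method": "carry_out", "body": {
  "increments": [
    [[0, 0, 0], [0, 0.5, 0], 1],
    [[0, 0, 0], [0, 0.5, 0], 0.6],
    [[0, 0, 0], [0, 0.5, 0], 0.5],
    [[0, 0, 0], [0, 0.5, 0], 0.4],
    [[0, 0, 0], [0, 0.5, 0], 0.4],
    [[0, 0, 0], [0, -15, 0], 0.4],
    [[0, 0, 0], [0, -45, 0], 0.4],
    [[0, 0, 0], [0, -75, 0], 0.4],
    [[0, 0, 0], [0, -90, 0], 0.4],
    [[0, 0, 0], [0, -90, 0], 0.4]
  ]
}}

```text
time_s: 10.97
ee_pos: [457.3, 109.7, 332.7]
ee_rot: [-90.4, -0.0, 102.2]
force: [-0.0, -0.4, 0.0]
gripper_width: 54.8
```

Run:
```python
from h import *
from workcell import env
W,fr=wrist(env)
print(knob(W,fr,(457,110),56,80))
go(env,(452.5,-109.5,320,68.36))
```

```text
(889, array([456.1, 109.7,  44. ,  15.1,  12.5, 456.1, 109.8,  22.6,  69.4]))
t 11.02 [456.6 109.6 330.7] [-90.23  -0.   102.16] w 54.8 F [-0.   0.1 -0.8] q [ 12.  13. 109.   0.  58. -90.]
(452.5, -109.5, 320, 68.36) shift [-213.3   10.5   50.2] turn [0.0038 0.5899 0.0012]
```

Request:
{"method": "carry_out", "body": {
  "increments": [
    [[0, 0, 0], [-15, 1, 3], 0.4],
    [[0, 0, 0], [-38, 3, 9], 0.3],
    [[0, 0, 0], [-63, 5, 15], 0.2],
    [[0, 0, 0], [-88, 6, 21], 0.1],
    [[0, 0, 0], [-113, 7, 27], 0],
    [[0, 0, 0], [-138, 8, 33], 0],
    [[0, 0, 0], [-163, 9, 39], 0],
    [[0, 0, 0], [-188, 10, 45], 0],
    [[0, 0, 0], [-206, 10, 49], 0],
    [[0, 0, 0], [-213, 10, 50], 0]
  ]
}}

```text
time_s: 11.85
ee_pos: [451.7, -111.1, 317.6]
ee_rot: [-89.8, -0.1, 102.0]
force: [0.6, 0.2, -0.4]
gripper_width: 91.3
```

Request:
{"method": "carry_out", "body": {
  "increments": [
    [[0, 0, 0], [0, 0, 0], 0],
    [[0, 0, 0], [0, 0, 0], 0],
    [[0, 0, 0], [0, 0, 0], 0]
  ]
}}

```text
time_s: 12.1
ee_pos: [452.1, -108.4, 318.8]
ee_rot: [-89.9, -0.1, 102.2]
force: [0.1, -0.2, -0.5]
gripper_width: 91.2
```

Run:
```python
from h import *
from workcell import env
W,fr=wrist(env)
k=knob(W,fr,(452.5,-109.5));print(k)
go(env,(*k[1][5:7],204))
```

```text
(375, array([ 452.3, -111.6,   20. ,   18.1,   12.3,  452.2, -111.4,   10.3,
         34.4]))
t 12.15 [ 452.2 -108.3  319. ] [-8.9960e+01 -5.0000e-02  1.0223e+02] w 91.1 F [ 0.8  1.  -0.6] q [ -15.   13.  111.    0.   56. -117.]
(np.float64(452.2), np.float64(-111.4), 204) shift [ -3.2 115.    0.6] turn [0. 0. 0.]
```

Request:
{"method": "carry_out", "body": {
  "increments": [
    [[0, 0, 0], [-2, 30, 0.5], 0.1],
    [[0, 0, 0], [-3, 62, 0.5], 0.2],
    [[0, 0, 0], [-3, 90, 0.5], 0.3],
    [[0, 0, 0], [-3, 106, 0.5], 0.3],
    [[0, 0, 0], [-3, 113, 0.5], 0.3],
    [[0, 0, 0], [-3, 114.5, 0.5], 0.3],
    [[0, 0, 0], [-3, 114.5, 0.5], 0.5],
    [[0, 0, 0], [-3, 114.5, 0.5], 1],
    [[0, 0, 0], [-3, 114.5, 0.5], 1],
    [[0, 0, 0], [-3, 114.5, 0.5], 1]
  ]
}}

```text
time_s: 12.98
ee_pos: [452.8, -112.3, 205.9]
ee_rot: [-90.1, 0.1, 102.2]
force: [-0.5, -0.3, -0.6]
gripper_width: 40.1
```

Request:
{"method": "carry_out", "body": {
  "increments": [
    [[0, 0, 0], [0, 0, 0], 1],
    [[0, 0, 0], [0, 0, 0], 1],
    [[0, 0, 0], [0, 0, 0], 1],
    [[0, 0, 0], [0, 0, 0], 1],
    [[0, 0, 0], [0, 0, 0], 1]
  ]
}}

```text
time_s: 13.4
ee_pos: [452.5, -112.3, 205.1]
ee_rot: [-90.0, 0.0, 102.2]
force: [-0.1, -0.5, 3.8]
gripper_width: 20.5
```

Run:
```python
from h import *
from workcell import env
go(env,(630.7,-87,295))
```

```text
t 13.40 [ 452.5 -112.3  205.1] [-9.0030e+01  1.0000e-02  1.0215e+02] w 20.5 F [-0.1 -0.5  3.8] q [ -15.   22.  119.    0.   39. -118.]
(630.7, -87, 295) shift [ -12.8  -89.8 -179.6] turn [0. 0. 0.]
```

Request:
{"method": "carry_out", "body": {
  "increments": [
    [[0, 0, 0], [0, -12, 0], 1],
    [[0, 0, 0], [0, -35, 0], 1],
    [[0, 0, 0], [0, -62, 0], 1],
    [[0, 0, 0], [-1, -85, -15], 1],
    [[0, 0, 0], [-3, -90, -45], 1],
    [[0, 0, 0], [-6, -90, -80], 1],
    [[0, 0, 0], [-8, -90, -115], 1],
    [[0, 0, 0], [-11, -90, -150], 1],
    [[0, 0, 0], [-12.5, -90, -172], 1],
    [[0, 0, 0], [-13, -90, -179.5], 1]
  ]
}}

```text
time_s: 14.23
ee_pos: [633.5, -86.6, 294.1]
ee_rot: [-90.1, 0.0, 102.2]
force: [0.1, -0.0, -0.4]
gripper_width: 21.1
```

Request:
{"method": "carry_out", "body": {
  "increments": [
    [[0, 0, 0], [0, 0, 0], 1],
    [[0, 0, 0], [0, 0, 0], 1],
    [[0, 0, 0], [0, 0, 0], 1]
  ]
}}

```text
time_s: 14.48
ee_pos: [629.2, -87.4, 294.5]
ee_rot: [-89.9, -0.0, 102.1]
force: [-0.7, -0.1, -0.6]
gripper_width: 20.9
```

Run:
```python
from h import *
from workcell import env
go(env,(630.7,-87,236))
```

```text
t 14.48 [629.2 -87.4 294.5] [-8.9870e+01 -4.0000e-02  1.0214e+02] w 20.9 F [-0.7 -0.1 -0.6] q [  -9.   28.   90.   -0.   62. -111.]
(630.7, -87, 236) shift [ 0.  58.5 -1.7] turn [0. 0. 0.]
```

Request:
{"method": "carry_out", "body": {
  "increments": [
    [[0, 0, 0], [0, 11, -0.5], 1],
    [[0, 0, 0], [0, 24, -0.5], 1],
    [[0, 0, 0], [0, 36, -0.5], 1],
    [[0, 0, 0], [0, 45, -0.5], 1],
    [[0, 0, 0], [0, 51, -0.5], 1],
    [[0, 0, 0], [0, 54, -0.5], 1],
    [[0, 0, 0], [0, 56, -0.5], 1],
    [[0, 0, 0], [0, 57, -0.5], 1],
    [[0, 0, 0], [0, 58, -0.5], 1],
    [[0, 0, 0], [0, 58, -0.5], 1]
  ]
}}

```text
time_s: 15.32
ee_pos: [631.2, -87.1, 237.1]
ee_rot: [-90.0, 0.0, 102.2]
force: [-0.1, -0.7, -0.1]
gripper_width: 20.9
```

Request:
{"method": "carry_out", "body": {
  "increments": [
    [[0, 0, 0], [0, 0.5, 0], 1],
    [[0, 0, 0], [0, 0.5, 0], 1]
  ]
}}

```text
time_s: 15.48
ee_pos: [631.2, -87.0, 236.6]
ee_rot: [-90.0, 0.0, 102.2]
force: [-0.7, 0.3, -1.2]
gripper_width: 20.6
```

Request:
{"method": "carry_out", "body": {
  "increments": [
    [[0, 0, 0], [0, 0.5, 0], 1],
    [[0, 0, 0], [0, 1, 0], 1],
    [[0, 0, 0], [0, 1, 0], 1]
  ]
}}

```text
time_s: 15.73
ee_pos: [631.2, -87.0, 236.5]
ee_rot: [-90.1, 0.0, 102.2]
force: [-1.9, 0.7, 4.6]
gripper_width: 20.5
```

Request:
{"method": "carry_out", "body": {
  "increments": [
    [[0, 0, 0], [0, 0, 0], 0.6],
    [[0, 0, 0], [0, 0, 0], 0.5],
    [[0, 0, 0], [0, 0, 0], 0.4],
    [[0, 0, 0], [0, 0, 0], 0.4],
    [[0, 0, 0], [0, -15, 0], 0.4],
    [[0, 0, 0], [0, -45, 0], 0.4],
    [[0, 0, 0], [0, -75, 0], 0.4],
    [[0, 0, 0], [0, -90, 0], 0.4],
    [[0, 0, 0], [0, -90, 0], 0.4]
  ]
}}

```text
time_s: 16.48
ee_pos: [632.1, -87.2, 329.6]
ee_rot: [-90.5, 0.2, 102.2]
force: [-0.2, 0.6, 0.3]
gripper_width: 54.7
```

Run:
```python
from h import *
from workcell import env
W,fr=wrist(env)
print(knob(W,fr,(631,-87),52,75))
go(env,(640.5,-282.5,320,102))
```

```text
(439, array([630.8, -86.8,  19.5,  19.3,  18.5, 630.7, -86.7,  10.1,  65.7]))
t 16.53 [631.4 -87.1 327.1] [-9.0220e+01  8.0000e-02  1.0216e+02] w 54.9 F [ 0.5  0.9 -1.2] q [  -9.   27.   88.    0.   65. -111.]
(640.5, -282.5, 320, 102) shift [-192.9    7.2   32.3] turn [ 0.0039  0.0027 -0.0014]
```

Request:
{"method": "carry_out", "body": {
  "increments": [
    [[0, 0.04, 0], [-15, 1, 2], 0.4],
    [[0, 0.09, 0], [-36, 3, 6], 0.3],
    [[0, 0.14, 0], [-58, 4, 10], 0.2],
    [[0, 0.19, 0], [-80, 5, 13], 0.1],
    [[0, 0.24, 0], [-102, 6, 17], 0],
    [[0, 0.29, 0], [-124, 7, 21], 0],
    [[0, 0.34, 0], [-146, 7, 24], 0],
    [[0, 0.38, 0], [-168, 7, 28], 0],
    [[0, 0.4, 0], [-186, 7, 31], 0],
    [[0, 0.4, 0], [-193, 7, 32], 0]
  ]
}}

```text
time_s: 17.37
ee_pos: [639.9, -285.8, 316.1]
ee_rot: [-89.8, 0.0, 79.0]
force: [-0.9, -0.5, -0.7]
gripper_width: 90.8
```

Request:
{"method": "carry_out", "body": {
  "increments": [
    [[0, 0, 0], [0, 0, 0], 0],
    [[0, 0, 0], [0, 0, 0], 0],
    [[0, 0, 0], [0, 0, 0], 0]
  ]
}}

```text
time_s: 17.62
ee_pos: [640.5, -281.6, 317.9]
ee_rot: [-89.9, -0.1, 79.3]
force: [-0.1, 0.5, 0.1]
gripper_width: 91.2
```

Run:
```python
from h import *
from workcell import env
W,fr=wrist(env)
k=knob(W,fr,(640.5,-282.5));print(k)
go(env,(*k[1][5:7],204))
```

```text
(387, array([ 641.6, -284.1,   19. ,   20.4,   79.7,  641.6, -284.3,   10.4,
         34.4]))
t 17.67 [ 640.5 -281.3  318.2] [-8.996e+01 -4.000e-02  7.931e+01] w 91.0 F [ 0.3 -0.3  0.4] q [ -25.   33.   79.    0.   69. -104.]
(np.float64(641.6), np.float64(-284.3), 204) shift [ -2.8 114.2  -1.7] turn [0. 0. 0.]
```

Request:
{"method": "carry_out", "body": {
  "increments": [
    [[0, 0, 0], [-2, 30, -1], 0.1],
    [[0, 0, 0], [-2, 62, -1], 0.2],
    [[0, 0, 0], [-2, 90, -1], 0.3],
    [[0, 0, 0], [-2, 106, -1], 0.3],
    [[0, 0, 0], [-2, 113, -1], 0.3],
    [[0, 0, 0], [-2, 114, -1], 0.3],
    [[0, 0, 0], [-2, 114, -1], 0.5],
    [[0, 0, 0], [-2, 114, -1], 1],
    [[0, 0, 0], [-2, 114, -1], 1],
    [[0, 0, 0], [-2, 114, -1], 1]
  ]
}}

```text
time_s: 18.5
ee_pos: [641.4, -284.7, 205.9]
ee_rot: [-90.1, 0.0, 79.2]
force: [0.3, 0.3, -0.2]
gripper_width: 40.4
```

Request:
{"method": "carry_out", "body": {
  "increments": [
    [[0, 0, 0], [0, 0, 0], 1],
    [[0, 0, 0], [0, 0, 0], 1],
    [[0, 0, 0], [0, 0, 0], 1],
    [[0, 0, 0], [0, 0, 0], 1],
    [[0, 0, 0], [0, 0, 0], 1]
  ]
}}

```text
time_s: 18.92
ee_pos: [641.1, -284.7, 204.7]
ee_rot: [-90.0, 0.0, 79.2]
force: [-0.6, 0.0, 2.2]
gripper_width: 21.3
```

Run:
```python
from h import *
from workcell import env
go(env,(469,-318,295))
```

```text
t 18.92 [ 641.1 -284.7  204.7] [-90.03   0.    79.24] w 21.3 F [-0.6  0.   2.2] q [ -25.   39.   85.    0.   56. -104.]
(469, -318, 295) shift [-64.9 -90.3 162.8] turn [0. 0. 0.]
```

Request:
{"method": "carry_out", "body": {
  "increments": [
    [[0, 0, 0], [0, -12, 0], 1],
    [[0, 0, 0], [0, -35, 0], 1],
    [[0, 0, 0], [0, -62, 0], 1],
    [[0, 0, 0], [-6, -85, 15], 1],
    [[0, 0, 0], [-17, -90, 43], 1],
    [[0, 0, 0], [-30, -90, 75], 1],
    [[0, 0, 0], [-43, -90, 108], 1],
    [[0, 0, 0], [-55, -90, 138], 1],
    [[0, 0, 0], [-62, -90, 156], 1],
    [[0, 0, 0], [-65, -90, 163], 1]
  ]
}}

```text
time_s: 19.75
ee_pos: [466.0, -318.2, 295.0]
ee_rot: [-89.9, -0.0, 79.1]
force: [-0.1, -0.5, -0.4]
gripper_width: 21.0
```

Request:
{"method": "carry_out", "body": {
  "increments": [
    [[0, 0, 0], [0, 0, 0], 1],
    [[0, 0, 0], [0, 0, 0], 1],
    [[0, 0, 0], [0, 0, 0], 1]
  ]
}}

```text
time_s: 20.0
ee_pos: [470.1, -318.1, 294.6]
ee_rot: [-90.1, 0.0, 79.3]
force: [-0.1, 0.4, -0.5]
gripper_width: 21.0
```

Run:
```python
from h import *
from workcell import env
go(env,(469,-318,239.7))
```

```text
t 20.00 [ 470.1 -318.1  294.6] [-9.010e+01  1.000e-02  7.927e+01] w 21.0 F [-0.1  0.4 -0.5] q [ -35.   23.  100.    0.   57. -115.]
(469, -318, 239.7) shift [-0.1 54.9  1.2] turn [0. 0. 0.]
```

Request:
{"method": "carry_out", "body": {
  "increments": [
    [[0, 0, 0], [0, 10, 0], 1],
    [[0, 0, 0], [0, 22, 0], 1],
    [[0, 0, 0], [0, 33, 0], 1],
    [[0, 0, 0], [0, 42, 0], 1],
    [[0, 0, 0], [0, 48, 0], 1],
    [[0, 0, 0], [0, 51, 0], 1],
    [[0, 0, 0], [0, 53, 0], 1],
    [[0, 0, 0], [0, 54, 0], 1],
    [[0, 0, 0], [0, 54.5, 0], 1],
    [[0, 0, 0], [0, 54.5, 0], 1]
  ]
}}

```text
time_s: 20.83
ee_pos: [468.9, -318.1, 240.3]
ee_rot: [-90.1, 0.0, 79.2]
force: [0.6, 0.2, -1.0]
gripper_width: 21.0
```

Request:
{"method": "carry_out", "body": {
  "increments": [
    [[0, 0, 0], [0, 0.7, 0], 1],
    [[0, 0, 0], [0, 1.2, 0], 1],
    [[0, 0, 0], [0, 1.2, 0], 1]
  ]
}}

```text
time_s: 21.08
ee_pos: [468.9, -318.2, 240.1]
ee_rot: [-90.1, 0.0, 79.2]
force: [-2.0, 0.9, 5.1]
gripper_width: 20.9
```

Request:
{"method": "carry_out", "body": {
  "increments": [
    [[0, 0, 0], [0, 0, 0], 0.6],
    [[0, 0, 0], [0, 0, 0], 0.5],
    [[0, 0, 0], [0, 0, 0], 0.4],
    [[0, 0, 0], [0, 0, 0], 0.4],
    [[0, 0, 0], [0, -15, 0], 0.4],
    [[0, 0, 0], [0, -45, 0], 0.4],
    [[0, 0, 0], [0, -75, 0], 0.4],
    [[0, 0, 0], [0, -110, 0], 0.4],
    [[0, 0, 0], [0, -140, 0], 0.4],
    [[0, 0, 0], [0, -150, 0], 0.4]
  ]
}}

```text
time_s: 21.92
ee_pos: [469.4, -318.5, 393.5]
ee_rot: [-90.4, 0.2, 79.2]
force: [0.7, 0.2, 0.6]
gripper_width: 54.7
```

Run:
```python
from h import *
from workcell import env
W,fr=wrist(env)
print(knob(W,fr,(469,-318),56,80))
go(env)
T={'bs':(630.7,-87,65),'bm':(469,-318,69),'bl':(449,314,73),'bo':(457.3,109.8,69)}
for n in('scene','side'):
    f=env.grab_frame(n);W=cloud(f);w=W.reshape(-1,3)
    cv2.imwrite(f'pics/{n}1.png',cv2.resize(f['frame'],None,fx=1.5,fy=1.5))
    for k,(x,y,z) in T.items():
        m=(np.hypot(w[:,0]-x,w[:,1]-y)<62)&(abs(w[:,2]-(z-25))<4)
        A=np.c_[w[m][:,:2]-(x,y),np.ones(m.sum())]
        for _ in range(3):
            c=np.linalg.lstsq(A,w[m][:,2],rcond=None)[0]
        q=cv2.minEnclosingCircle(w[m][:,:2].astype(np.float32)) if m.any() else ''
        print(n,k,knob(W,f['frame'],(x,y),z-15,z+8),'disc z %.1f vs %d tilt %.3f'%(c[2],z-25,np.hypot(*c[:2])),np.round([*q[0],q[1]],1))
    for k,c,h in(('cap',(534.5,-223.5),36),('sh',(550,-9),61)):
        m=(np.hypot(w[:,0]-c[0],w[:,1]-c[1])<50)&(w[:,2]>h-12)&(w[:,2]<h+6)
        print(n,k,np.round(cv2.minEnclosingCircle(w[m][:,:2].astype(np.float32))[0],1))
```

```text
(284, array([ 469.3, -317.8,   18.4,   20.1,   79.4,  469.6, -317.5,   10.3,
         69.8]))
t 21.97 [ 469.4 -318.5  393.4] [-90.47   0.21  79.24] w 54.6 F [ 1.1 -0.2  1.4] q [ -35.   18.   92.    0.   70. -115.]
scene bs (82, array([632.8, -85.5,  19.4,  17.4,  63.4, 632.7, -86.1,  10.5,  66.7])) disc z 40.7 vs 40 tilt 0.007 [631.2 -86.6  31.1]
scene bm (59, array([ 472. , -316. ,   20.1,   16. ,   73.3,  470.7, -315.8,   10.6,
         71.1])) disc z 44.7 vs 44 tilt 0.003 [ 469.  -317.5   42.2]
scene bl (107, array([450.3, 313.5,  20.6,  17.7,  46.4, 450. , 313.7,  10.7,  75.4])) disc z 49.0 vs 48 tilt 0.002 [448.1 314.4  52.3]
scene bo (161, array([458.4, 110.2,  42.9,  17.8,  13.2, 458.3, 111.6,  21.8,  71. ])) disc z 44.6 vs 44 tilt 0.002 [457.2 109.2  61.4]
scene cap [ 535.7 -225.3]
scene sh [552.1  -9.3]
side bs (69, array([628.3, -84.3,  17.8,  20.9,  35.2, 629.2, -83.7,  11. ,  66.6])) disc z 40.7 vs 40 tilt 0.007 [629.8 -84.7  30.1]
side bm (52, array([ 466.7, -314.8,   18.1,   18.4,    4.6,  467.3, -313.6,   10.6,
         69.9])) disc z 44.8 vs 44 tilt 0.010 [ 466.9 -315.8   41.7]
side bl (175, array([446.6, 315.1,  19.4,  21.2,  10.4, 447.3, 315.2,  10.9,  74.9])) disc z 49.1 vs 48 tilt 0.001 [447.7 315.1  52.4]
side bo (248, array([454.4, 111.5,  43.8,  18.6,  12.7, 454.1, 112.8,  21.9,  70.3])) disc z 44.5 vs 44 tilt 0.002 [455.3 111.6  61.3]
side cap [ 534.  -223.3]
side sh [549.7  -8.3]
```

View pics/scene1.png

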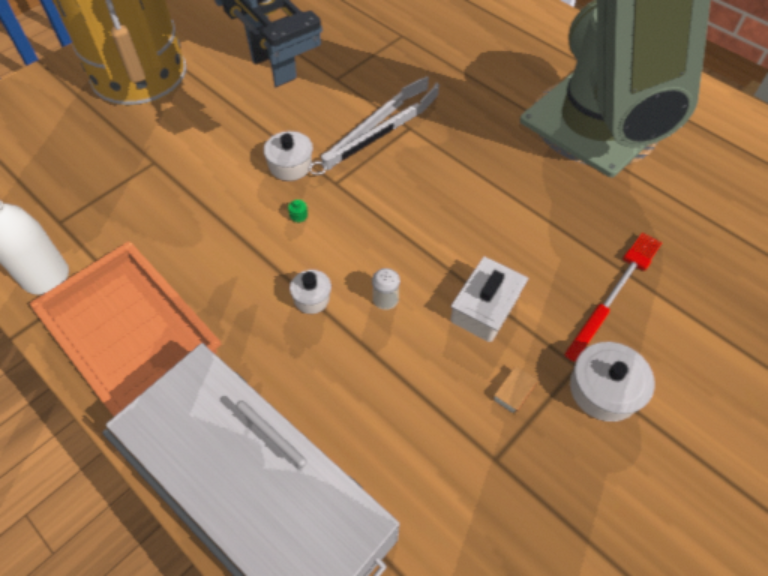

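View pics/side1.png

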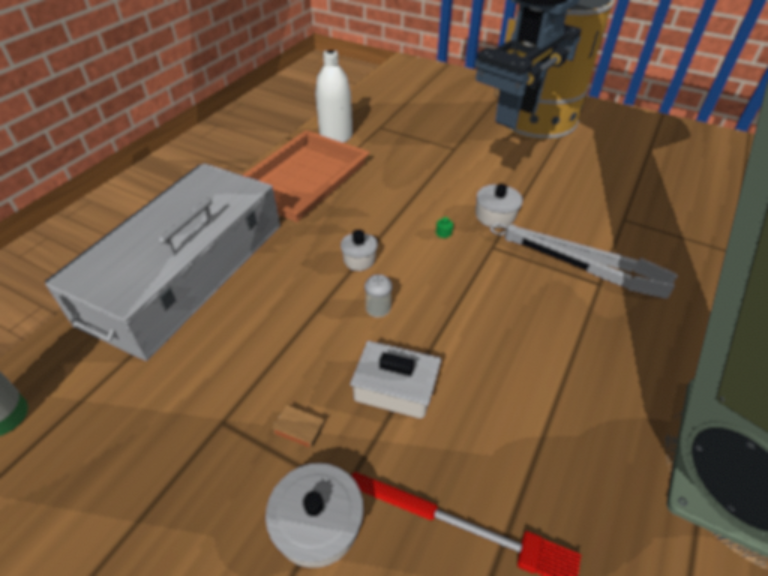

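All four lids show on their bowls, level, in both views: scene pixels small (310,290), medium (289,155), large (612,380) and oblong (488,298). The cap (298,211) and shaker (386,288) have not moved, and the gripper is clear.

```bash
python3 -c "
from workcell import env
print(env.job_done())"
```

```text
the job is handed in; nothing more can be done
None
```

All four lids are back on their own bowls, and the job was handed in at about 22 s of the 109 s allowed. Each lid was gripped by its knob or bar, lowered until the wrist felt 4–8 N of contact, then released.

What the last camera checks showed:
- **Height and level:** each lid's disc or plate sits 0.5–1 mm above its nominal height, with tilt of 0.01 rad or less.
- **Centring:** the lids are within about 2–3 mm of where the bowls were measured at the start. The bowls' own positions could not be measured separately once covered.
- **Oblong lid:** it is in line with its bowl to about 1 degree.
- **Bystanders:** the salt shaker and spray cap read within 1 mm of their starting positions.
- **Disagreements:** the two fixed cameras differ from each other by 2–4 mm, which is close to their stated accuracy. No check failed.

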